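Check the tilt of a spring-backed saw table both ways

ROBOT

A 6-joint arm with a two-finger parallel gripper is mounted at the origin on the work surface. World frame = base frame: x ahead of the robot, y to its left, z up, the work surface at z = 0. Lengths are in m, angles in rad, forces in N, time in s.
With the tool pointing down it reaches from about 0.3 to 0.875 m from the base axis. Payload 6.4 kg.
Tool frame: the origin (TCP) lies between the finger pads; the fingertips stand 11 mm ahead of it and the grasp point (between the pads) lies 8 mm behind it (ctrl.tcp_to_tips is the y of the fingertips in the tool frame, in m); y points along the fingers, x is the direction in which the jaws open and shut, and the axes are right-handed (so a half turn about y gives the same grasp; the last joint's range is limited). The gripper opens to 85 mm and grips with 20 to 120 N. Pads are 22 mm wide; open, the fingers measure 114 mm over their backs; the gripper's body (76 mm by 85 mm) begins 54 mm behind the grasp point. The pads swing forward as they close: fully open they stand 13 mm farther back than shut.
Start: joints at [1.081, 0.181, 1.607, -0, 1.354, -0.206], TCP at [0.161, 0.552, 0.242] pointing down, gripper open.
Joint ranges: [-2.99, 2.99], [-0.89, 2.07], [0.3, 2.58], [-1.14, 4.28], [0, 2.63], [-3.12, 3.12]. Speed limits (rad/s): [2.57, 2.57, 3.01, 3.14, 3.14, 3.14].

INTERFACE

Orientations are given as a unit quaternion [w, x, y, z].
In Python, from bench import ctrl gives the robot as it stands.
- The arm moves only by the tool apply_moves, never from a script. Its argument "plan" is text: rows parted by semicolons, each of 7 numbers parted by spaces: the shift along the tool's x, y, z each as a share of 0.05 m, from -1 to 1, then the turn, a rotation vector about the tool's x, y, z each as a share of 0.12 rad, from -1 to 1, then the opening, from 0 (shut) to 1 (fully open). In form: dx dy dz wx wy wz claw; .... A call has exactly 5 rows; each row shifts and turns the commanded pose from where the row before left it, along the tool's axes as they then stand; what a row does not reach is not made up. A row lasts 1/10 s, in which the tool goes at most 50 mm and 8.59 degrees, less where a joint would pass 70% of its speed; a pose out of reach is approached as far as the arm can. A call with a number of a shift or a turn outside -1 to 1 is refused whole. A call with a gripper value outside its range is refused whole. The fingers move at their own pace and stop on an object; the grip force is fixed at half the most. Time passes only in rows, so rows that do not move let the fingers close, or fill a call up. It gives the time, the measured TCP pose, the force and the opening at its end, in the units of the state.
- ctrl.get_obs(): the state, without advancing time (a new reading comes with each control period).
- ctrl.camera(name): name is "scene" or "side" or "wrist"; returns the picture (480x640x3 uint8, red, green, blue); there is no depth.
- ctrl.get_calibration(name): a dict with "intrinsics" (3x3 intrinsics, pixels), "R" (3x3) and "t" (3): a world point X has camera coordinates R X + t. Camera axes: x right, y down, z forward; pixel columns grow to the right and rows downward; lengths in m; the calibration is good to about 2 mm. A picture is of the moment at which its call begins: read the wrist's pose just before it. get_calibration takes no time and is no camera call; for the wrist camera it gives the pose at the moment of the call.
- ctrl.hand_in(): hands the job in, once; it reports no verdict.
Trained networks look in the newest picture that a camera, given by its name, has taken for a name from the list of things; names that differ only in an ending like _2 or _b are one class to them, and where a whole thing is asked for, a point or a joint stands for the part that bears it (a point fixed in the world has none). Each returns a list of dicts, best first, with "score" (0 to 1); they miss things now and then, are a little off and sometimes report something else, mostly with a low value. They report only what shows in the picture. A call takes as long as a camera call.
- ctrl.recognise(camera, target): "point" ([x, y, z] in m, in world coordinates, good to about 4 mm: the middle of the surface that is visible of it).
The state is a dict: "time_s": time; "q": joint angles; "dq": joint speeds; "joint_efforts": joint torques, N m; "eef_pos": TCP position; "eef_rot": TCP orientation; "wrist_force": force on the tool from outside, world axes, zero at the start; "torque": the same for the moment, N m; "opening": opening from 0.0 (shut) to 1.0 (fully open).
Only numpy, scipy, OpenCV 4.12 (cv2) and the standard library are available. Lean on these libraries where they do the work, as an engineer would, in place of code of your own. Each camera call takes 0.05 s, during which the arm holds its last target.

TASK

Check the spring-backed scroll-saw table: with a fingertip press its red corner pad down until the yellow needle tip lines up with the red tab on the scale, hold it there for about a second without running past the tab, and let the table come back level; then do the same with the blue pad and the blue tab. Only press, on the pads alone: grasp and lift nothing, do not touch the needle or the tabs, leave the things lying around where they are, and finish with the table released and level.

Things in the scene. Friction and masses are not known exactly. Their poses are not given: they have to be found in the camera images.
- mount: tilt-table mount, fixed: mustard base 250 x 230 x 14 mm, two posts carrying the table plate's hinge. Origin: centre of the underside, on the bench; z up; x along the hinge, away from the robot (turned up to 0.35 rad) to the white scale and needle; y to the red pad's side. Hinge 100 mm above the origin. Needle and tabs, at the far end, reach 295 mm above the bench.
- tilt_plate (a joint): tilt of the table plate (aluminium, 180 x 250 x 8 mm, its top face 8 mm above the hinge), rad: 0 = level, at rest; positive = red side down, negative = blue side down; stops at +-0.38. A damped spring of 3 N m/rad without preload brings it back level: about 5 N on a pad gives 0.17 rad.
- red_pad (a point): red round press pad, 36 mm across, 10 mm high, on the table's near corner on the mount's +y side: 100 mm from the hinge line, 55 mm from the mount's middle towards the robot. Origin: centre of its top face (118 mm above the bench when level), z its normal. Pressed, it goes down about 1 mm per 1.8 mm of needle tip travel, hardly sideways.
- blue_pad (a point): blue round press pad, the mirror image of the red one on the table's other near corner (mount's -y side). Origin: centre of its top face.
- needle_tip (a point): upright needle fixed to the table, black with a yellow tip 7 mm wide (24 mm deep along the hinge), at the end away from the robot (167 mm along the mount's x from the pads). Origin: reading point in the yellow tip, 180 mm above the hinge when level. It leans by the tilt angle to the side that is pressed. Not to be touched.
- red_mark (a point): centre of the red tab (8 mm wide, 38 mm deep along the hinge) on the rim of the scale, 180 mm from the hinge line, 0.15 to 0.28 rad from upright to the red (+y) side. Frame: z away from the hinge, y along the scale to the red side. The needle tip is in line with the tab when their offset along this y is near 0 (they stand 12 mm apart along the hinge).
- blue_mark (a point): centre of the blue tab, 8 mm wide, likewise on the blue (-y) side, 0.15 to 0.28 rad from the scale's middle. Frame: z radially away from the hinge, y along the scale towards the red side.
- sanding_block: loose cork sanding block, 55 x 100 x 35 mm, lying in front of the mount; leave alone. Origin: centre of its underside.
- square: loose steel try square, stock 90 mm and blade 130 mm, 16 mm high, lying beside the mount; leave alone. Origin: underside of the stock's middle.
- blade_tin: loose green round tin, 64 mm across, 28 mm high; leave alone. Origin: centre of its underside.
- glue_bottle: loose white bottle with orange cap, 54 mm across, 130 mm high, standing; leave alone. Origin: centre of its underside.
- pencil: loose red carpenter's pencil, 155 x 8 x 8 mm; leave alone. Origin: underside, mid-length.
- heart: loose plywood heart, about 90 x 90 x 9 mm; leave alone. Origin: underside, near its middle.
- dust_brush: loose hand brush with wooden handle, 180 mm long; leave alone. Origin: on its underside.

How it is judged:
By the outcome, as a careful person would: the job done as asked, in the order asked, and still so for the second after the job is handed in, with the robot touching nothing.
It also fails if it takes over 45 s, if anything falls off the work surface, if the arm or the gripper's body presses on something with over 40 N, if the wrist force passes 120 N, or if a joint passes its speed limit or range.

## Working session

There is one attempt and no reset: what is moved stays moved. The work goes in short steps, Python scripts to look and compute and a tool call to move; the robot and the scene stay as the last step left them, time stands still between calls to the robot, and variables do not carry over. Pictures are saved under pics/ and viewed, and the job is handed in when it is done.

Besides the shell and the picture viewer there is one more tool, called as name(argument=value, ...) on one line, values as JSON. apply_moves: Moves the arm, as the interface text tells. Shift numbers are shares of 0.05 m and turn numbers shares of 0.12 rad, none past 1 either way. Its arguments: {"type":"object","properties":{"plan":{"type":"string"}},"required":["plan"]}

```bash
ls; mkdir -p pics; python3 - <<'E'
from bench import ctrl
import cv2
o=ctrl.get_obs(); print(o)
print(ctrl.tcp_to_tips)
for c in("scene","side"):
    im=ctrl.camera(c); cv2.imwrite(f"pics/{c}0.png",im[:,:,::-1])
    k=ctrl.get_calibration(c); print(c,k)
    for n in("red_pad","blue_pad","needle_tip","red_mark","blue_mark"):
        print(n,[(r['point'],r['score']) for r in ctrl.recognise(c,n)][:2])
E
```

```text
pics
{'time_s': 0.0, 'q': array([ 1.08072004e+00,  1.81564748e-01,  1.60800017e+00,  3.15506034e-05,
        1.35380705e+00, -2.06315134e-01]), 'dq': array([ 2.12036609e-03,  9.43422959e-05,  2.70145345e-04, -1.45008265e-03,
        1.92687825e-04,  4.65604288e-04]), 'joint_efforts': array([ 2.20091468e-03, -4.44861495e+01, -3.51343024e+01, -1.04160174e-04,
        9.45159554e-03, -1.04602466e-05]), 'eef_pos': array([0.16070837, 0.55153122, 0.2413746 ]), 'eef_rot': array([-0.56542317,  0.56593615,  0.42369677, -0.42484582]), 'wrist_force': array([-0.76427584, -0.02082512,  0.48648765]), 'torque': array([-0.00137063, -0.02342998, -0.01624287]), 'opening': 0.9989670781208894}
0.011
scene {'intrinsics': array([[555.12219919,   0.        , 321.18851007],
       [  0.        , 555.12219919, 245.4566327 ],
       [  0.        ,   0.        ,   1.        ]]), 'R': array([[-0.46631081,  0.88461052,  0.00429564],
       [ 0.56142308,  0.29969248, -0.771355  ],
       [-0.68363612, -0.35727951, -0.63639061]]), 't': array([ 0.29647254, -0.17712455,  1.53607668])}
red_pad [([0.6212, 0.0135, 0.10
[... 156 characters left out ...]
14, 0.1083], 0.53)]
blue_mark [([0.6871, -0.0313, 0.2771], 0.53)]
side {'intrinsics': array([[620.77331399,   0.        , 319.57560116],
       [  0.        , 620.77331399, 249.10676694],
       [  0.        ,   0.        ,   1.        ]]), 'R': array([[ 0.745623  , -0.66593341, -0.02406332],
       [-0.39267215, -0.40991288, -0.82327396],
       [ 0.53838177,  0.62330099, -0.56713397]]), 't': array([-0.40904691,  0.35923462,  0.99656154])}
red_pad [([0.5834, -0.025, 0.1053], 0.55)]
blue_pad [([0.5825, -0.0274, 0.1069], 0.94)]
needle_tip [([0.5828, -0.0288, 0.1053], 0.67)]
red_mark [([0.6672, 0.0257, 0.275], 0.75)]
blue_mark [([0.6722, -0.0417, 0.2793], 0.52), ([0.389, 0.0952, 0.0105], 0.4)]
```

View pics/scene0.png

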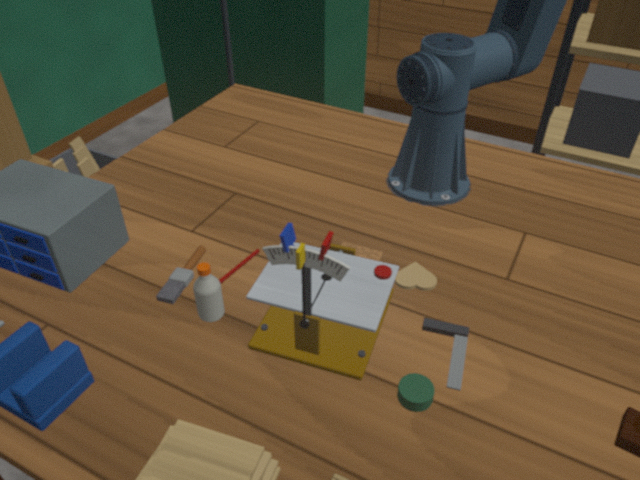

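View pics/side0.png

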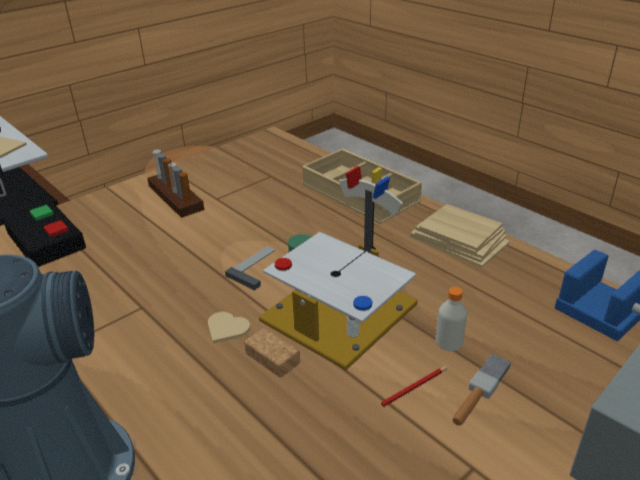

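```bash
python3 - <<'E'
import cv2,numpy as np
a=cv2.imread("pics/scene0.png")[210:310,230:410]
b=cv2.imread("pics/side0.png")[150:330,250:430]
cv2.imwrite("pics/z1.png",cv2.resize(a,None,fx=4.4,fy=4.4,interpolation=cv2.INTER_CUBIC))
cv2.imwrite("pics/z2.png",cv2.resize(b[:110,60:170],None,fx=5,fy=5,interpolation=cv2.INTER_CUBIC))
E
cat > h.py <<'E'
import cv2,numpy as np
from bench import ctrl
BOX={"scene":(230,220,410,290),"side":(250,150,430,320)}
def blobs(im,c,box=None):
    x0,y0,x1,y1=box or BOX[c]
    h=cv2.cvtColor(im[y0:y1,x0:x1],cv2.COLOR_RGB2HSV)
    H,S,V=h[...,0].astype(int),h[...,1],h[...,2]
    out={}
    for n,m in dict(red=((H<6)|(H>172))&(S>170)&(V>80),blue=(H>105)&(H<125)&(S>150)&(V>60),yel=(H>22)&(H<34)&(S>150)&(V>140)).items():
        k,l,st,ce=cv2.connectedComponentsWithStats(m.astype(np.uint8))
        out[n]=[(round(ce[i][0]+x0,2),round(ce[i][1]+y0,2),int(st[i,4]),(st[i,:4]+[x0,y0,0,0]).tolist()) for i in range(1,k) if st[i,4]>8]
    return out
E
python3 - <<'E'
import cv2
from h import blobs
for c in("scene","side"):
    for k,v in blobs(cv2.imread(f"pics/{c}0.png")[:,:,::-1].copy(),c).items(): print(c,k,v)
E
```

```text
scene red [(np.float64(327.18), np.float64(240.5), 98, [322, 231, 11, 21]), (np.float64(243.8), np.float64(261.32), 94, [230, 250, 29, 25]), (np.float64(382.44), np.float64(271.35), 135, [375, 266, 15, 12])]
scene blue [(np.float64(287.84), np.float64(235.57), 196, [281, 224, 14, 27])]
scene yel [(np.float64(301.16), np.float64(251.53), 76, [297, 243, 8, 21])]
side red [(np.float64(353.29), np.float64(176.34), 203, [346, 167, 15, 21]), (np.float64(282.88), np.float64(263.55), 139, [276, 259, 15, 11])]
side blue [(np.float64(380.82), np.float64(186.75), 173, [373, 177, 17, 21]), (np.float64(362.41), np.float64(302.51), 196, [354, 296, 18, 14])]
side yel [(np.float64(376.5), np.float64(169.5), 24, [373, 167, 8, 6])]
```

View pics/z1.png

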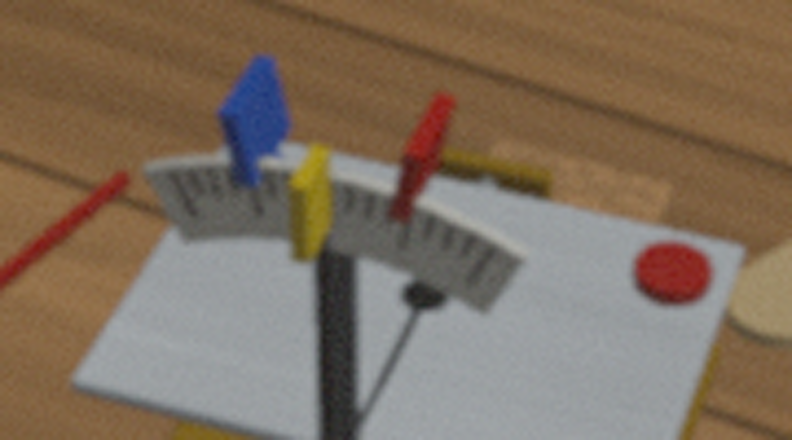

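View pics/z2.png

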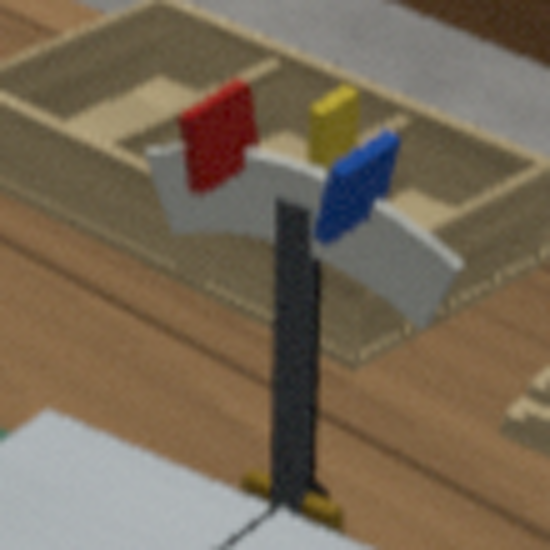

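```bash
cat > fit.py <<'E'
import cv2,numpy as np
from scipy.optimize import least_squares
from bench import ctrl
from h import blobs
CAL={c:ctrl.get_calibration(c) for c in("scene","side")}
def proj(c,X):
    k=CAL[c];p=(k['R']@np.atleast_2d(X).T+k['t'][:,None]);q=k['intrinsics']@p;return (q[:2]/q[2]).T
def M(p,X):
    c,s=np.cos(p[2]),np.sin(p[2]);X=np.atleast_2d(X)
    return np.c_[p[0]+c*X[:,0]-s*X[:,1],p[1]+s*X[:,0]+c*X[:,1],X[:,2]]
def box(ang,xc,depth,w,h,r=.18):
    P=[]
    for a in(-1,1):
        for b in(-1,1):
            for d in(-1,1):
                y,z=b*w/2,r+d*h/2
                # ang>0 to +y
                P.append([xc+a*depth/2, y*np.cos(ang)+z*np.sin(ang), .1+z*np.cos(ang)-y*np.sin(ang)])
    return np.array(P)
def cen(pts):
    hl=cv2.convexHull(pts.astype(np.float32));m=cv2.moments(hl);return np.array([m['m10']/m['m00'],m['m01']/m['m00']])
def pad(s,th=0):
    t=np.linspace(0,2*np.pi,24,endpoint=False)
    return np.array([[-.055+.018*np.cos(a),s*.1+.018*np.sin(a),z] for a in t for z in(.108,.118)])
if __name__=="__main__":
    D={c:blobs(cv2.imread(f"pics/{c}0.png")[:,:,::-1].copy(),c) for c in CAL}
    g=lambda v:np.array(v[:2],float)
    obs=[("scene","rt",g(D["scene"]["red"][0])),("scene","rp",g(D["scene"]["red"][2])),("scene","bt",g(D["scene"]["blue"][0])),("scene","nt",g(D["scene"]["yel"][0])),
     ("side","rt",g(D["side"]["red"][0])),("side","rp",g(D["side"]["red"][1])),("side","bt",g(D["side"]["blue"][0])),("side","bp",g(D["side"]["blue"][1]))]
    def model(p,c,k):
        if k=="rp":X=pad(1)
        if k=="bp":X=pad(-1)
        if k=="rt":X=box(p[3],.100,.038,.008,p[9])
        if k=="bt":X=box(p[4],.100,.038,.008,p[9])
        if k=="nt":X=box(0,.112,.024,.007,.03)
        if k in("rt","bt"): # radial shift of tab box
            pass
        return cen(proj(c,M(p,X)))+(p[5:7] if c=="scene" else p[7:9])
    def res(p):
        r=[(model(p,c,k)-o) for c,k,o in obs]
        return np.r_[np.concatenate(r),p[5:9]/1.5,(p[9]-.03)/.01]
    s=least_squares(res,[.62,0,0,.2,-.2,0,0,0,0,.03],x_scale=[.01,.01,.05,.05,.05,1,1,1,1,.01])
    print(np.round(s.x,4))
    for c,k,o in obs: print(c,k,np.round(o-model(s.x,c,k),2))
    print(np.round(M(s.x,[[-.055,.1,.118],[-.055,-.1,.118],[.112,0,.28]]),4)); np.save("p.npy",s.x)
E
python3 fit.py
```

```text
[ 6.12200e-01  4.70000e-03  3.41000e-02  2.28500e-01 -1.81600e-01
 -1.60840e+00 -1.12449e+01 -2.39700e+00  8.45030e+00  7.05000e-02]
scene rt [ 1.42 -8.86]
scene rp [-5.76 -3.9 ]
scene bt [4.11 0.3 ]
scene nt [2.59 7.06]
side rt [-4.25  1.43]
side rp [-2.04  2.76]
side bt [-4.35  0.9 ]
side bp [ 7.72 -0.54]
[[ 0.5538  0.1027  0.118 ]
 [ 0.5606 -0.0971  0.118 ]
 [ 0.7241  0.0085  0.28  ]]
```

```bash
python3 - <<'E'
from fit import *
def ray(c,u,z):
    k=CAL[c];d=k['R'].T@np.linalg.inv(k['intrinsics'])@np.array([u[0],u[1],1]);C=-k['R'].T@k['t'];return C+d*(z-C[2])/d[2]
print(ray("scene",(382.4,271.3),.116),ray("side",(282.9,263.5),.116),ray("side",(362.4,302.5),.116))
for c in CAL:print(c,-CAL[c]['R'].T@CAL[c]['t'])
print(ray("scene",(327.2,240.5),.28),ray("side",(353.3,176.3),.28));print(ray("scene",(287.8,235.6),.28),ray("side",(380.8,186.7),.28),ray("scene",(301.2,251.5),.28),ray("side",(376.5,172),.28))
E
```

```text
[0.52421041 0.07488694 0.116     ] [0.51944987 0.07469094 0.116     ] [ 0.5485811 -0.1232673  0.116    ]
scene [1.28780767 0.33962889 0.83964532]
side [-0.09047436 -0.7463009   0.85108938]
[0.67104525 0.02811229 0.28      ] [0.66585133 0.02243748 0.28      ]
[ 0.68988723 -0.0339215   0.28      ] [ 0.67379945 -0.04369948  0.28      ] [0.71445994 0.0047929  0.28      ] [0.711026   0.00338502 0.28      ]
```

```bash
sed -i 's/x_scale=\[/diff_step=1e-2,x_scale=[/; s/\[.62,0,0,.2,-.2,0,0,0,0,.03\]/[.59,-.017,.138,.2,-.2,.1,.1,.1,.1,.03]/' fit.py; python3 fit.py
```

```text
[ 0.589  -0.0146  0.1529  0.1857 -0.1796 -1.0295 -0.8034 -0.8313  1.3632
  0.0342]
scene rt [ 1.49 -5.83]
scene rp [-0.24  0.96]
scene bt [ 0.55 -2.13]
scene nt [-2.26  6.64]
side rt [-1.3   1.98]
side rp [ 1.11 -2.34]
side bt [-1.1   2.99]
side bp [ 0.92 -2.02]
[[ 0.5194  0.0758  0.118 ]
 [ 0.5498 -0.1218  0.118 ]
 [ 0.6997  0.0024  0.28  ]]
```

```bash
sed -e 's/box(p\[3\],.100,.038,.008,p\[9\])/box(p[3],p[10],.038,.008,p[9],p[12])/;s/box(p\[4\],.100,.038,.008,p\[9\])/box(p[4],p[10],.038,.008,p[9],p[12])/;s/box(0,.112,.024,.007,.03)/box(0,p[11],.024,.007,.03,p[13])/;s/(p\[9\]-.03)\/.01\]/(p[9]-.03)\/.01,(p[10]-.1)\/.02,(p[11]-.112)\/.01,(p[12:14]-.18)\/.01]/;s/.1,.1,.1,.1,.03\]/.1,.1,.1,.1,.03,.1,.112,.18,.18]/;s/1,1,1,1,.01\]/1,1,1,1,.01,.01,.01,.01,.01]/' fit.py > fit2.py; python3 fit2.py
```

```text
[ 0.5903 -0.0146  0.1561  0.1622 -0.2125 -0.4243 -0.0552 -0.1701 -0.4249
  0.0303  0.085   0.1225  0.1783  0.1774]
scene rt [ 0.78 -1.33]
scene rp [-0.52 -0.08]
scene bt [-0.08  1.33]
scene nt [-0.36  0.06]
side rt [0.43 0.11]
side rp [-0.04 -0.39]
side bt [-0.02 -0.05]
side bp [-0.45  0.14]
[[ 0.5205  0.0756  0.118 ]
 [ 0.5516 -0.122   0.118 ]
 [ 0.701   0.0028  0.28  ]]
```

```bash
cat > mv.py <<'E'
import numpy as np
from scipy.spatial.transform import Rotation as Ro
from bench import ctrl
def tool():
    o=ctrl.get_obs();q=o['eef_rot'];return o,Ro.from_quat([q[1],q[2],q[3],q[0]])
def need(target,Rt=None):
    o,R=tool();d=R.inv().apply(np.array(target)-o['eef_pos'])
    print("t",o['time_s'],"pos",np.round(o['eef_pos'],4),"F",np.round(o['wrist_force'],2))
    print("shift shares total",np.round(d/.05,3))
    if Rt is not None: print("turn shares total",np.round((R.inv()*Rt).as_rotvec()/.12,3))
E
python3 - <<'E'
from mv import *
o,R=tool(); print(np.round(R.as_matrix(),3))
k=ctrl.get_calibration("wrist");C=-k['R'].T@k['t'];print(C,R.inv().apply(C-o['eef_pos']),np.round(k['R']@R.as_matrix(),3),k['intrinsics'])
need([.45,.06,.40])
E
```

```text
[[ 0.28  0.   -0.96]
 [ 0.96  0.    0.28]
 [ 0.   -1.   -0.  ]]
[0.08025087 0.57619852 0.37489595] [ 0.00059897 -0.13260327  0.08427587] [[ 1.    -0.    -0.001]
 [-0.001 -0.326 -0.946]
 [ 0.     0.946 -0.326]] [[393.33785778   0.         323.40637799]
 [  0.         393.33785778 242.87735446]
 [  0.           0.           1.        ]]
t 0.6 pos [0.161  0.552  0.2423] F [-0.21 -0.07  0.08]
shift shares total [-7.829 -3.154 -8.304]
```

apply_moves(plan="-0.3 -0.9 -0.3 0 0 0 0; -0.65 -0.3 -0.7 0 0 0 0; -0.65 -0.3 -0.7 0 0 0 0; -0.65 -0.3 -0.7 0 0 0 0; -0.65 -0.3 -0.7 0 0 0 0")

```text
time_s: 1.1
eef_pos: [0.2695, 0.3681, 0.348]
eef_rot: [-0.565, 0.566, 0.425, -0.424]
wrist_force: [1.1, 0.3, 0.9]
opening: 0.141
```

apply_moves(plan="-0.65 -0.2 -0.7 0 0 0 0; -0.65 -0.2 -0.7 0 0 0 0; -0.65 -0.2 -0.7 0 0 0 0; -0.65 -0.2 -0.7 0 0 0 0; -0.65 -0.2 -0.7 0 0 0 0")

```text
time_s: 1.6
eef_pos: [0.3921, 0.1628, 0.398]
eef_rot: [-0.565, 0.566, 0.425, -0.424]
wrist_force: [1.4, -0.0, 0.4]
opening: 0.001
```

```bash
python3 - <<'E'
from mv import *
need([.48,.0,.42],Ro.from_matrix(np.c_[[-np.sin(.156),np.cos(.156),0],[0,0,-1],[-np.cos(.156),-np.sin(.156),0]]))
E
```

```text
t 1.6 pos [0.3921 0.1628 0.398 ] F [ 1.41 -0.05  0.41]
shift shares total [-2.634 -0.438 -2.6  ]
turn shares total [ 1.100e-02 -3.665e+00  3.000e-03]
```

apply_moves(plan="-0.6 -0.1 -0.5 0 -0.8 0 0; -0.6 -0.1 -0.5 0 -0.8 0 0; -0.6 -0.1 -0.4 0 -0.8 0 0; -0.6 -0.1 -0.3 0 -0.8 0 0; -0.5 0 -0.2 0 -0.47 0 0")

```text
time_s: 2.1
eef_pos: [0.4717, 0.0072, 0.4181]
eef_rot: [-0.458, 0.459, 0.538, -0.538]
wrist_force: [0.7, 0.6, 0.1]
opening: 0.003
```

```bash
python3 - <<'E'
from mv import *
import cv2
k=ctrl.get_calibration("wrist");im=ctrl.camera("wrist");cv2.imwrite("pics/w1.png",im[:,:,::-1]);np.savez("w1.npz",**k)
need([.5205,.0756,.17],Ro.from_matrix(np.c_[[-np.sin(.156),np.cos(.156),0],[0,0,-1],[-np.cos(.156),-np.sin(.156),0]]))
E
```

```text
t 2.15 pos [0.4728 0.0045 0.4171] F [-0.13 -2.87 -0.4 ]
shift shares total [ 1.266  4.94  -1.164]
turn shares total [ 0.004  0.022 -0.02 ]
```

View pics/w1.png

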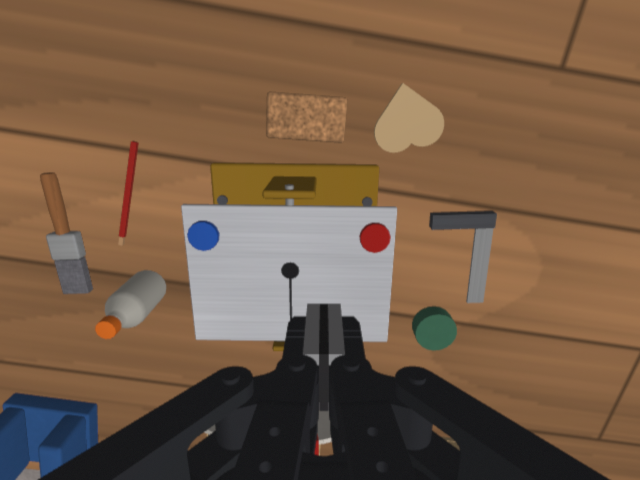

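```bash
python3 - <<'E'
import numpy as np,cv2
k=np.load("w1.npz");im=cv2.imread("pics/w1.png")[:,:,::-1].copy()
from h import blobs
b=blobs(im,None,(180,205,410,265));print(b)
for n in("red","blue"):
    u=b[n][0];d=k['R'].T@np.linalg.inv(k['intrinsics'])@np.array([float(u[0]),float(u[1]),1]);C=-k['R'].T@k['t'];print(n,C+d*(.117-C[2])/d[2])
E
```

```text
{'red': [(np.float64(374.55), np.float64(237.33), 631, [361, 224, 29, 28])], 'blue': [(np.float64(202.81), np.float64(235.38), 671, [188, 222, 30, 28])], 'yel': []}
red [0.52052762 0.07564819 0.117     ]
blue [ 0.54955017 -0.12133858  0.117     ]
```

apply_moves(plan="0.5 0.1 -0.2 0 0 0 0; 0.5 0.3 -0.3 0 0 0 0; 0.27 0.5 -0.3 0 0 0 0; 0 0.5 -0.3 0 0 0 0; 0 0.4 -0.06 0 0 0 0")

```text
time_s: 2.65
eef_pos: [0.5187, 0.0818, 0.3256]
eef_rot: [0.459, -0.459, -0.538, 0.538]
wrist_force: [0.9, -0.1, -0.9]
opening: -0.001
```

```bash
python3 - <<'E'
from mv import *
import cv2
k=ctrl.get_calibration("wrist");im=ctrl.camera("wrist");cv2.imwrite("pics/w2.png",im[:,:,::-1]);np.savez("w2.npz",**k)
need([.5205,.0756,.17],Ro.from_matrix(np.c_[[-np.sin(.156),np.cos(.156),0],[0,0,-1],[-np.cos(.156),-np.sin(.156),0]]))
E
```

```text
t 2.7 pos [0.5171 0.0817 0.3219] F [-1.06 -0.43 -3.33]
shift shares total [-0.135  3.038 -0.067]
turn shares total [-0.053  0.009  0.013]
```

View pics/w2.png

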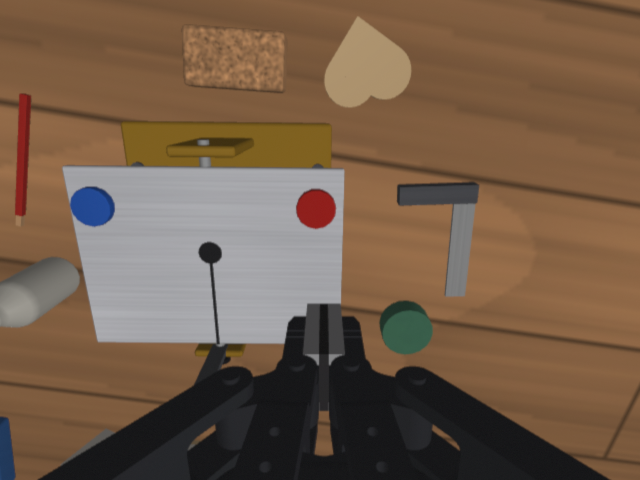

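apply_moves(plan="-0.1 0.8 0 0 0 0 0; -0.03 0.8 0 0 0 0 0; 0 0.8 0 0 0 0 0; 0 0.6 0 0 0 0 0; 0 0.3 0 0 0 0 0")

```text
time_s: 3.2
eef_pos: [0.5174, 0.0746, 0.1597]
eef_rot: [0.461, -0.458, -0.537, 0.538]
wrist_force: [-0.3, 0.9, -0.0]
opening: 0.002
```

```bash
python3 - <<'E'
from mv import *
import cv2
im=ctrl.camera("scene");cv2.imwrite("pics/s1.png",im[200:340,220:460,::-1].repeat(3,0).repeat(3,1))
need([.5205,.0756,.129],Ro.from_matrix(np.c_[[-np.sin(.15),np.cos(.15),0],[0,0,-1],[-np.cos(.15),-np.sin(.15),0]]))
E
```

```text
t 3.25 pos [0.5167 0.0746 0.1583] F [-1.05  0.14 -1.71]
shift shares total [ 0.006  0.586 -0.081]
turn shares total [-0.051  0.05   0.012]
```

View pics/s1.png

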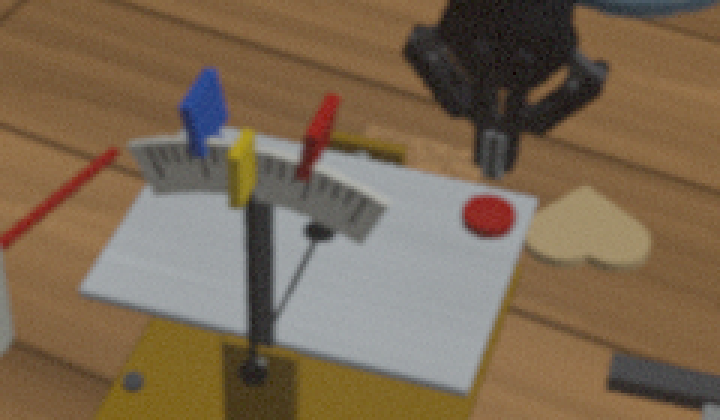

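```bash
cat > tilt.py <<'E'
import numpy as np,cv2,sys
from scipy.optimize import minimize_scalar
from fit import proj,M,box,cen
from h import blobs
from bench import ctrl
P=np.load("p.npy")
REF={"scene":np.array([301.16,251.53])}
def f(c,th):
    return cen(proj(c,M(P,box(th,P[11],.024,.007,.03,P[13]))))
def px(c,th): return f(c,th)-f(c,0)+REF[c]
def est(c,u):
    r=minimize_scalar(lambda t:np.sum((px(c,t)-u)**2),bounds=(-.35,.35),method="bounded");return r.x,np.sqrt(r.fun)
if __name__=="__main__":
    from mv import tool
    name=sys.argv[1] if len(sys.argv)>1 else None
    im=ctrl.camera("scene");o,_=tool()
    b=blobs(im,"scene")
    print("t",o['time_s'],"pos",np.round(o['eef_pos'],4),"F",np.round(o['wrist_force'],2))
    print("yel",b['yel'],"tilt",[np.round(est("scene",np.array(v[:2],float)),4) for v in b['yel']])
    if name: cv2.imwrite(f"pics/{name}.png",cv2.resize(im[200:320,230:430,::-1],None,fx=4,fy=4,interpolation=cv2.INTER_CUBIC))
E
python3 - <<'E'
import tilt,numpy as np
for t in(-.21,-.1,0,.1,.162): print(t,tilt.px("scene",t))
E
```

```text
-0.21 [279.38849757 248.50378616]
-0.1 [290.64154759 249.59396498]
0 [301.16 251.53]
0.1 [311.80681303 254.3548553 ]
0.162 [318.40744691 256.54121045]
```

apply_moves(plan="0 0.2 -0.08 0 0 0 0; 0 0.15 0 0 0 0 0; 0 0.1 0 0 0 0 0; 0 0 0 0 0 0 0; 0 0 0 0 0 0 0")

```text
time_s: 3.75
eef_pos: [0.5235, 0.0751, 0.1402]
eef_rot: [-0.459, 0.46, 0.538, -0.537]
wrist_force: [-0.6, 0.2, 0.5]
opening: -0.001
```

```bash
python3 tilt.py
```

```text
t 3.8 pos [0.5236 0.0751 0.1403] F [-0.15 -0.91 -0.5 ]
yel [(np.float64(301.1), np.float64(252.33), 86, [297, 243, 7, 22])] tilt [array([0.0011, 0.7936])]
```

apply_moves(plan="0 0.1 0.06 0 0 0 0; 0 0.1 0 0 0 0 0; 0 0.06 0 0 0 0 0; 0 0.06 0 0 0 0 0; 0 0 0 0 0 0 0")

```text
time_s: 4.3
eef_pos: [0.52, 0.0749, 0.1233]
eef_rot: [0.46, -0.459, -0.538, 0.538]
wrist_force: [-1.1, 2.0, 2.3]
opening: 0.002
```

```bash
python3 tilt.py p1
```

```text
t 4.35 pos [0.5201 0.0748 0.1235] F [-1.47  1.76  2.75]
yel [(np.float64(307.04), np.float64(251.96), 55, [303, 246, 7, 13]), (np.float64(307.7), np.float64(261.4), 10, [307, 260, 3, 5])] tilt [array([0.0529, 0.9883]), array([0.0822, 7.926 ])]
```

```bash
sed -i 's/(V>140)/(V>110)/' h.py; python3 - <<'E'
import cv2
from h import blobs
print(blobs(cv2.imread("pics/scene0.png")[:,:,::-1].copy(),"scene")['yel'])
E
python3 tilt.py p1b
```

```text
[(np.float64(300.93), np.float64(254.71), 136, [296, 243, 9, 25])]
t 4.4 pos [0.5202 0.0748 0.1237] F [-1.95  1.07  2.53]
yel [(np.float64(306.66), np.float64(256.46), 108, [302, 246, 8, 23])] tilt [array([0.0603, 3.4547])]
```

View pics/p1b.png

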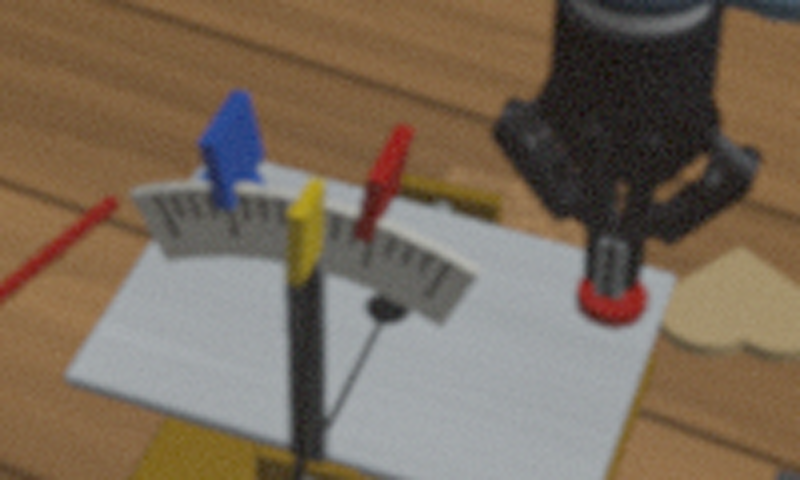

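```bash
sed -i 's/(S>170)&(V>80)/(S>150)\&(V>50)/;s/(S>150)&(V>60)/(S>130)\&(V>35)/' h.py
python3 - <<'E'
import cv2
from h import blobs
for c in("scene","side"):
    for k,v in blobs(cv2.imread(f"pics/{c}0.png")[:,:,::-1].copy(),c).items(): print(c,k,[(float(a[0]),float(a[1]),a[2],a[3]) for a in v])
E
sed -i 's/return np.r_\[/return np.r_[((M(p,[[-.055,.1,.117],[-.055,-.1,.117]])-np.array([[.5205,.0756,.117],[.5496,-.1213,.117]]))\/.0015).ravel(),/' fit2.py; python3 fit2.py
```

```text
scene red [(326.34, 242.66, 128, [321, 231, 12, 28]), (244.1, 261.13, 100, [230, 250, 29, 25]), (382.43, 271.46, 155, [375, 266, 16, 12])]
scene blue [(287.62, 236.19, 230, [281, 223, 14, 29])]
scene yel [(300.93, 254.71, 136, [296, 243, 9, 25])]
side red [(353.18, 176.57, 217, [346, 166, 15, 22]), (282.74, 263.54, 152, [275, 258, 16, 12])]
side blue [(380.83, 186.83, 181, [373, 177, 17, 21]), (362.4, 302.51, 204, [354, 296, 18, 14])]
side yel [(376.95, 172.11, 56, [372, 167, 10, 15])]
[ 0.5896 -0.0147  0.1501  0.1689 -0.2077 -0.7725  0.1655 -0.0965 -0.5567
  0.0301  0.087   0.1223  0.177   0.1706]
scene rt [ 0.28 -0.7 ]
scene rp [-0.39 -0.18]
scene bt [-0.12  0.75]
scene nt [-0.12  0.2 ]
side rt [0.03 0.1 ]
side rp [-0.06 -0.24]
side bt [-0.07 -0.08]
side bp [ 0.06 -0.02]
[[ 0.5202  0.0759  0.118 ]
 [ 0.5502 -0.1218  0.118 ]
 [ 0.7003  0.002   0.28  ]]
```

```bash
sed -i 's/\[301.16,251.53\]/[300.93,254.71]/' tilt.py; python3 -c "
import tilt
for t in (-.2077,.1689):print(tilt.px('scene',t))"
```

```text
[280.3761796  251.71169356]
[318.07783998 259.83656664]
```

apply_moves(plan="0 0.04 0 0 0 0 0; 0 0.04 0 0 0 0 0; 0 0.03 0 0 0 0 0; 0 0.02 0 0 0 0 0; 0 0 0 0 0 0 0")

```text
time_s: 4.9
eef_pos: [0.5204, 0.0749, 0.1172]
eef_rot: [-0.459, 0.459, 0.538, -0.537]
wrist_force: [-1.1, 3.5, 3.6]
opening: -0.003
```

```bash
python3 tilt.py p2
```

```text
t 4.95 pos [0.5204 0.0748 0.1173] F [-0.87  3.96  4.01]
yel [(np.float64(313.56), np.float64(257.38), 89, [310, 248, 8, 23])] tilt [array([0.1218, 0.8331])]
```

apply_moves(plan="0 0.03 0 0 0 0 0; 0 0.02 0 0 0 0 0; 0 0.01 0 0 0 0 0; 0 0.01 0 0 0 0 0; 0 0 0 0 0 0 0")

```text
time_s: 5.45
eef_pos: [0.5204, 0.0749, 0.1139]
eef_rot: [-0.459, 0.459, 0.538, -0.537]
wrist_force: [-1.1, 5.7, 5.8]
opening: -0.003
```

```bash
python3 tilt.py p3
```

```text
t 5.5 pos [0.5204 0.0749 0.1139] F [-1.73  4.33  3.82]
yel [(np.float64(317.62), np.float64(257.23), 88, [314, 249, 9, 22])] tilt [array([0.1567, 2.2941])]
```

View pics/p3.png

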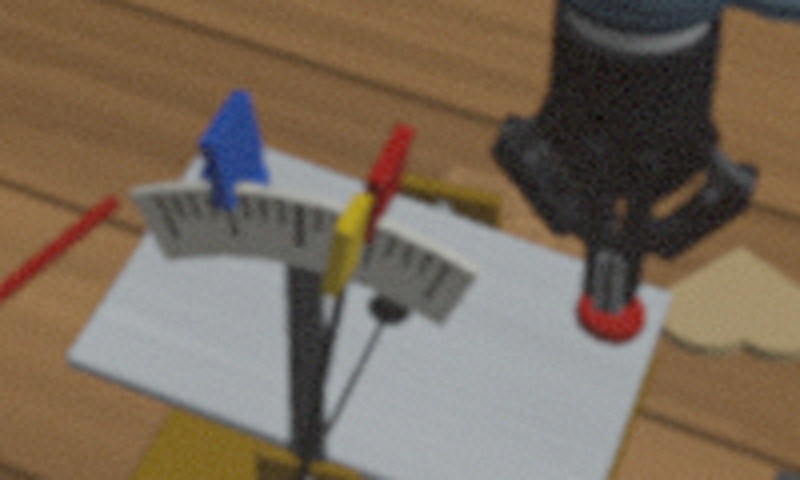

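```bash
cat > ov.py <<'E'
import sys,cv2,numpy as np
from fit import proj,M,box
P=np.load("p.npy")
def draw(src,dst,th,tab,crop,c="scene",f=8):
    x0,y0,x1,y1=crop
    z=cv2.resize(src[y0:y1,x0:x1,::-1],None,fx=f,fy=f,interpolation=cv2.INTER_CUBIC)
    off=P[5:7] if c=="scene" else P[7:9]
    for X,col in((box(th,P[11],.024,.007,.03,P[13]),(0,0,0)),(box(tab,P[10],.038,.008,P[9],P[12]),(255,255,255))):
        u=((proj(c,M(P,X))+off-[x0,y0]+.5)*f).astype(int)
        for i in range(8):
            for b in(1,2,4):
                if not i&b: cv2.line(z,tuple(map(int,u[i])),tuple(map(int,u[i|b])),col,1)
    cv2.imwrite(dst,z)
E
python3 - <<'E'
from ov import *
from bench import ctrl
a=ctrl.camera("scene");np.save("a.npy",a)
b=ctrl.camera("side");np.save("b.npy",b)
draw(a,"pics/o1.png",.16,.169,(270,215,360,285))
draw(b,"pics/o2.png",.16,.169,(330,150,410,215),"side")
s0=cv2.imread("pics/scene0.png")[:,:,::-1]
draw(s0,"pics/o0.png",0,-.2077,(270,215,360,285))
E
```

```text
(no output)
```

View pics/o1.png

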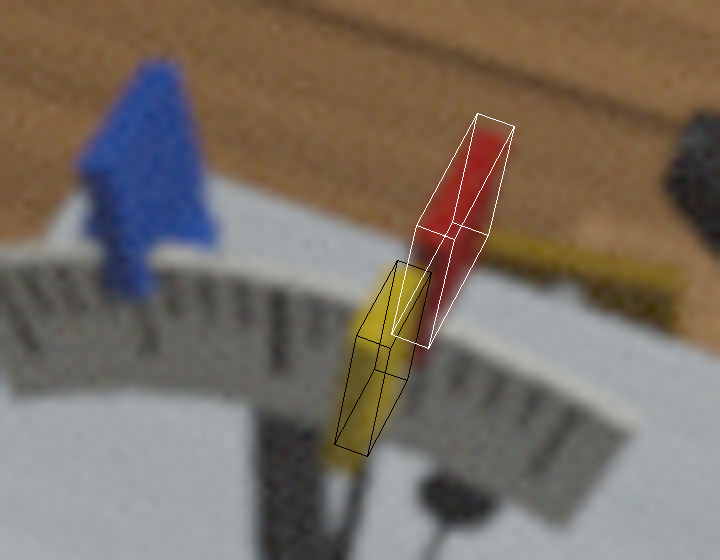

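View pics/o2.png

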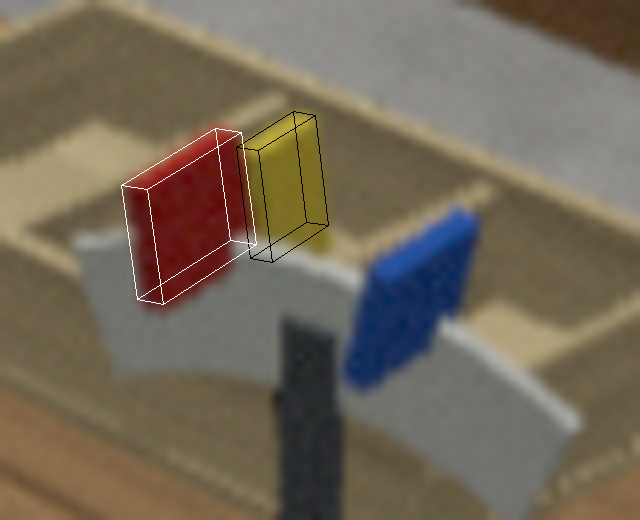

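View pics/o0.png

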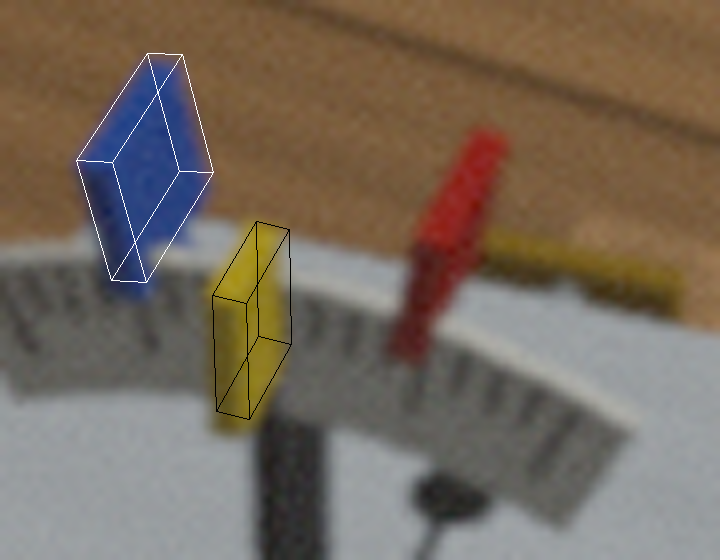

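apply_moves(plan="0 0.02 0 0 0 0 0; 0 0 0 0 0 0 0; 0 0 0 0 0 0 0; 0 0 0 0 0 0 0; 0 0 0 0 0 0 0")

```text
time_s: 6.1
eef_pos: [0.5204, 0.0749, 0.1129]
eef_rot: [-0.459, 0.459, 0.538, -0.537]
wrist_force: [-1.2, 5.1, 5.9]
opening: -0.0
```

```bash
python3 - <<'E'
from ov import *
from bench import ctrl
a=ctrl.camera("scene");np.save("a.npy",a)
b=ctrl.camera("side");np.save("b.npy",b)
draw(a,"pics/o3.png",.167,.169,(270,215,360,285))
draw(b,"pics/o4.png",.167,.169,(330,150,410,215),"side")
E
python3 tilt.py
```

```text
t 6.25 pos [0.5204 0.0749 0.1129] F [-0.83  5.    4.69]
yel [(np.float64(318.73), np.float64(257.63), 84, [315, 249, 9, 22])] tilt [array([0.1676, 2.2961])]
```

View pics/o3.png

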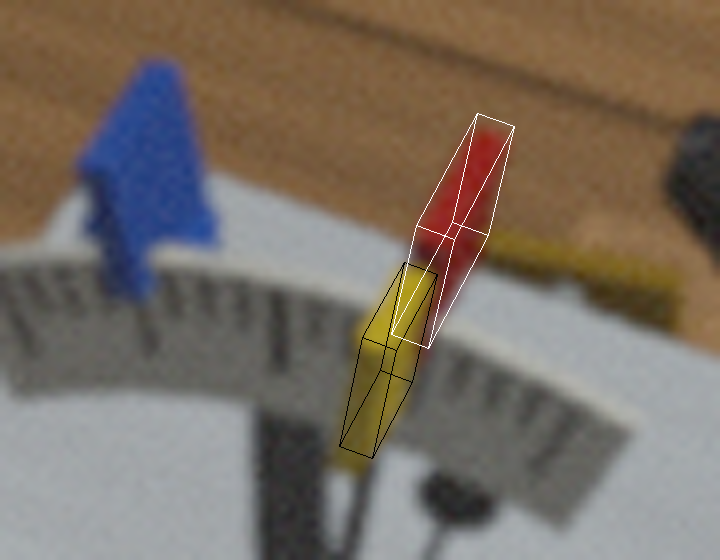

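View pics/o4.png

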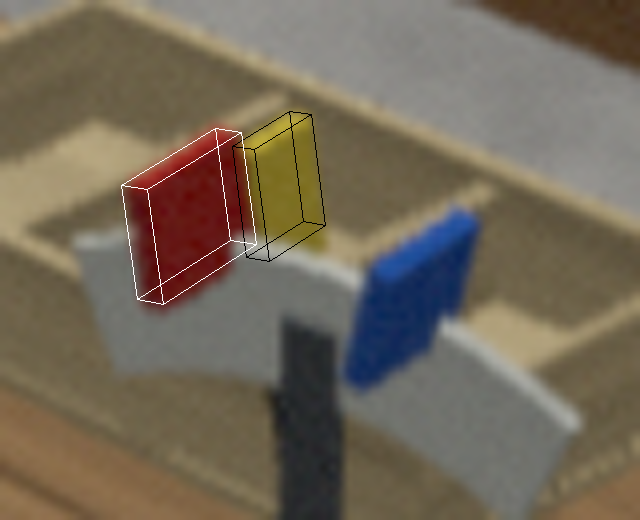

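apply_moves(plan="0 0.005 0 0 0 0 0; 0 0 0 0 0 0 0; 0 0 0 0 0 0 0; 0 0 0 0 0 0 0; 0 0 0 0 0 0 0")

```text
time_s: 6.75
eef_pos: [0.5204, 0.0749, 0.1127]
eef_rot: [-0.459, 0.459, 0.538, -0.537]
wrist_force: [-2.4, 4.9, 5.2]
opening: -0.005
```

apply_moves(plan="0 0 0 0 0 0 0; 0 0 0 0 0 0 0; 0 0 0 0 0 0 0; 0 0 0 0 0 0 0; 0 0 0 0 0 0 0")

```text
time_s: 7.25
eef_pos: [0.5204, 0.0749, 0.1127]
eef_rot: [-0.459, 0.459, 0.538, -0.537]
wrist_force: [-1.2, 4.9, 5.1]
opening: 0.003
```

apply_moves(plan="0 0 0 0 0 0 0; 0 -0.1 0 0 0 0 0; 0 -0.15 0 0 0 0 0; 0 -0.2 0 0 0 0 0; 0 -0.5 0 0 0 0 0")

```text
time_s: 7.75
eef_pos: [0.5187, 0.0742, 0.1589]
eef_rot: [0.46, -0.458, -0.536, 0.539]
wrist_force: [-0.3, 0.6, 0.1]
opening: -0.0
```

```bash
python3 tilt.py r1; python3 - <<'E'
from mv import *
need([.550,-.1216,.145],Ro.from_matrix(np.c_[[-np.sin(.15),np.cos(.15),0],[0,0,-1],[-np.cos(.15),-np.sin(.15),0]]))
E
```

```text
t 7.8 pos [0.522  0.0741 0.1645] F [2.92 1.39 3.05]
yel [(np.float64(301.39), np.float64(254.65), 127, [296, 243, 9, 26])] tilt [array([0.0042, 0.1625])]
t 7.8 pos [0.522  0.0741 0.1645] F [2.92 1.39 3.05]
shift shares total [-3.952  0.396  0.059]
turn shares total [ 0.033  0.055 -0.015]
```

apply_moves(plan="-0.8 -0.2 0 0 0 0 0; -0.8 0 0 0 0 0 0; -0.8 0 0 0 0 0 0; -0.8 0.1 0 0 0 0 0; -0.7 0.1 0 0 0 0 0")

```text
time_s: 8.3
eef_pos: [0.551, -0.1206, 0.1607]
eef_rot: [0.459, -0.46, -0.537, 0.538]
wrist_force: [0.2, 0.3, -0.0]
opening: -0.002
```

apply_moves(plan="0 0.2 0 0 0 0 0; 0 0.1 0 0 0 0 0; 0 0.1 0 0 0 0 0; 0 0 0 0 0 0 0; 0 0 0 0 0 0 0")

```text
time_s: 8.8
eef_pos: [0.5506, -0.1169, 0.1401]
eef_rot: [0.459, -0.459, -0.538, 0.538]
wrist_force: [0.3, 0.9, -0.3]
opening: -0.002
```

```bash
python3 tilt.py b0; python3 - <<'E'
from mv import *
need([.550,-.1216,.129],Ro.from_matrix(np.c_[[-np.sin(.15),np.cos(.15),0],[0,0,-1],[-np.cos(.15),-np.sin(.15),0]]))
import cv2
cv2.imwrite("pics/b1.png",ctrl.camera("side")[150:350,250:500,::-1].repeat(3,0).repeat(3,1))
E
```

```text
t 8.85 pos [ 0.5508 -0.1171  0.1403] F [ 0.28 -0.08  0.22]
yel [(np.float64(300.94), np.float64(254.78), 134, [296, 243, 9, 25])] tilt [array([0.0002, 0.066 ])]
t 8.85 pos [ 0.5508 -0.1171  0.1403] F [ 0.28 -0.08  0.22]
shift shares total [-0.087  0.226  0.031]
turn shares total [ 0.003  0.067 -0.002]
```

View pics/b1.png

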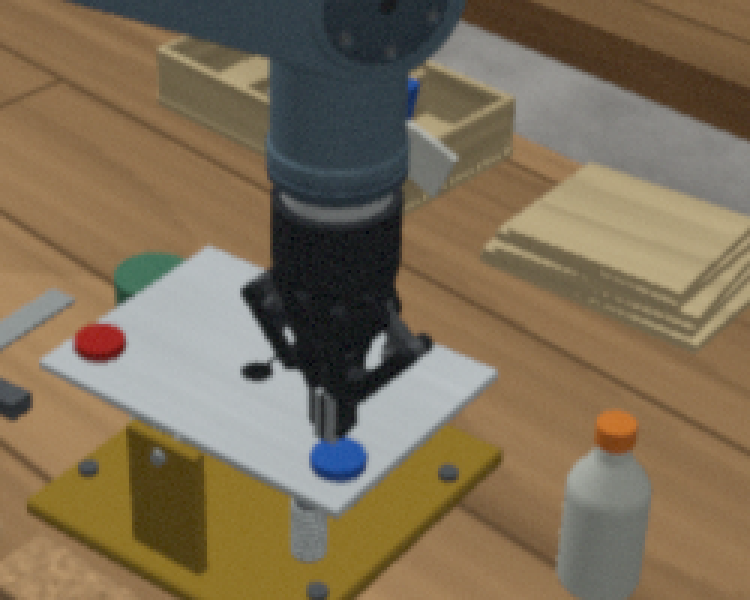

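apply_moves(plan="-0.09 0.1 0.03 0 0 0 0; 0 0.1 0 0 0 0 0; 0 0.1 0 0 0 0 0; 0 0.08 0 0 0 0 0; 0 0.05 0 0 0 0 0")

```text
time_s: 9.4
eef_pos: [0.5502, -0.1235, 0.1186]
eef_rot: [0.459, -0.46, -0.537, 0.538]
wrist_force: [-1.0, -5.3, 4.0]
opening: -0.003
```

```bash
python3 tilt.py b2
```

```text
t 9.45 pos [ 0.5501 -0.1233  0.1183] F [-0.24 -3.72  3.56]
yel [(np.float64(290.11), np.float64(252.92), 162, [284, 242, 11, 24])] tilt [array([-0.1076,  0.2275])]
```

View pics/b2.png

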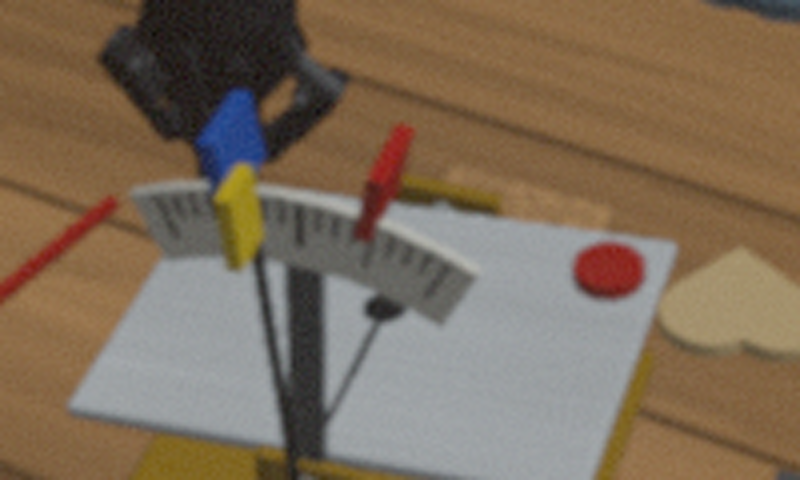

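apply_moves(plan="0 0.04 0 0 0 0 0; 0 0.04 0 0 0 0 0; 0 0.03 0 0 0 0 0; 0 0.02 0 0 0 0 0; 0 0 0 0 0 0 0")

```text
time_s: 9.95
eef_pos: [0.5503, -0.1235, 0.1125]
eef_rot: [0.459, -0.46, -0.537, 0.538]
wrist_force: [-1.6, -5.1, 6.2]
opening: 0.003
```

```bash
python3 tilt.py b3
```

```text
t 10.0 pos [ 0.5503 -0.1235  0.1126] F [-0.73 -5.55  6.26]
yel [(np.float64(283.78), np.float64(252.31), 179, [277, 241, 13, 25])] tilt [array([-0.1721,  0.3486])]
```

apply_moves(plan="0 0.02 0 0 0 0 0; 0 0.015 0 0 0 0 0; 0 0.01 0 0 0 0 0; 0 0 0 0 0 0 0; 0 0 0 0 0 0 0")

```text
time_s: 10.5
eef_pos: [0.5502, -0.1235, 0.1104]
eef_rot: [0.459, -0.46, -0.537, 0.538]
wrist_force: [-0.7, -6.1, 5.0]
opening: -0.002
```

```bash
python3 tilt.py; python3 - <<'E'
from ov import *
from bench import ctrl
a=ctrl.camera("scene")
draw(a,"pics/o5.png",-.197,-.2077,(255,210,345,280))
E
```

```text
t 10.55 pos [ 0.5503 -0.1235  0.1104] F [-0.97 -5.6   5.56]
yel [(np.float64(281.77), np.float64(251.93), 191, [275, 240, 14, 26])] tilt [array([-0.1931,  0.1288])]
```

View pics/o5.png

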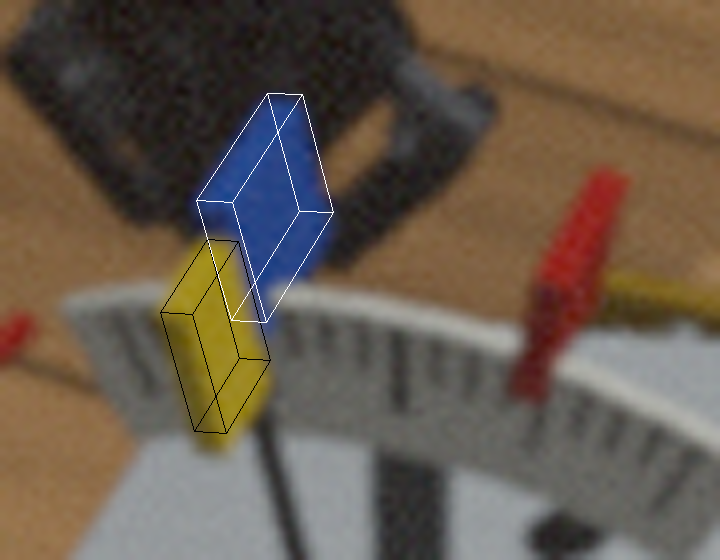

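```bash
python3 - <<'E'
from fit import *
P=np.load("p.npy")
def bb(c,X):
    u=proj(c,M(P,X))+(P[5:7] if c=="scene" else P[7:9]);return np.r_[u.min(0),u.max(0)]
def ob(b): x,y,w,h=b;return np.array([x-.5,y-.5,x+w-.5,y+h-.5])
def go(a0,d,nd=.038,w=.008,x0=.087,prior=True):
    def r(q): return np.concatenate([bb(c,box(q[0],q[1],nd,w,q[2],q[3]))-ob(b) for c,b in d.items()])
    s=least_squares(r,[a0,x0,.032,.176],x_scale=[.1,.01,.01,.01],loss="soft_l1");print(np.round(s.x,4),np.round(r(s.x),2));return s.x
go(.17,{"scene":[321,231,12,28],"side":[346,166,15,22]})
go(-.2,{"scene":[281,223,14,29],"side":[373,177,17,21]})
go(0,{"scene":[296,243,9,25]},.024,.007,.122)
E
```

```text
[0.1746 0.0883 0.0279 0.1762] [-1.79 -0.27  1.47  0.14 -0.69  0.64  1.04 -0.46]
[-0.2021  0.0891  0.0283  0.1754] [-0.95  0.61  1.87 -0.53 -0.33 -0.31  0.37  0.22]
[0.0144 0.133  0.0298 0.179 ] [-0.38  0.01  0.42 -0.  ]
```

apply_moves(plan="0 0.015 0 0 0 0 0; 0 0 0 0 0 0 0; 0 0 0 0 0 0 0; 0 0 0 0 0 0 0; 0 0 0 0 0 0 0")

```text
time_s: 11.1
eef_pos: [0.5503, -0.1235, 0.1097]
eef_rot: [0.459, -0.46, -0.537, 0.538]
wrist_force: [-1.6, -5.1, 7.0]
opening: 0.002
```

```bash
python3 tilt.py b4;python3 tilt.py
```

```text
t 11.15 pos [ 0.5503 -0.1235  0.1097] F [-1.66 -5.33  6.21]
yel [(np.float64(281.09), np.float64(251.9), 193, [274, 240, 14, 26])] tilt [array([-0.2002,  0.1445])]
t 11.2 pos [ 0.5503 -0.1235  0.1097] F [-1.25 -5.45  6.2 ]
yel [(np.float64(281.15), np.float64(251.84), 190, [274, 240, 14, 26])] tilt [array([-0.1996,  0.0808])]
```

View pics/b4.png

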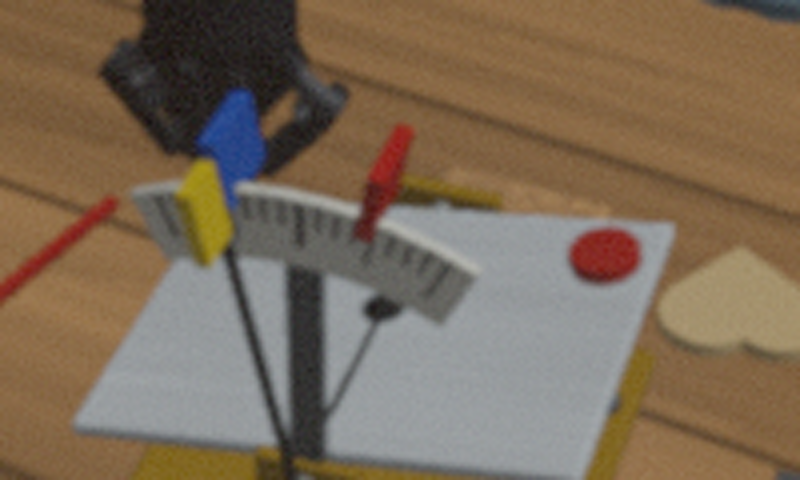

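apply_moves(plan="0 0.004 0 0 0 0 0; 0 0 0 0 0 0 0; 0 0 0 0 0 0 0; 0 0 0 0 0 0 0; 0 0 0 0 0 0 0")

```text
time_s: 11.7
eef_pos: [0.5503, -0.1235, 0.1095]
eef_rot: [0.459, -0.46, -0.537, 0.538]
wrist_force: [-2.0, -5.7, 7.0]
opening: 0.001
```

apply_moves(plan="0 0 0 0 0 0 0; 0 0 0 0 0 0 0; 0 0 0 0 0 0 0; 0 0 0 0 0 0 0; 0 0 0 0 0 0 0")

```text
time_s: 12.2
eef_pos: [0.5503, -0.1235, 0.1095]
eef_rot: [0.459, -0.46, -0.537, 0.538]
wrist_force: [-2.2, -6.2, 5.6]
opening: 0.001
```

apply_moves(plan="0 0 0 0 0 0 0; 0 -0.1 0 0 0 0 0; 0 -0.15 0 0 0 0 0; 0 -0.2 0 0 0 0 0; 0 -0.5 0 0 0 0 0")

```text
time_s: 12.7
eef_pos: [0.5478, -0.121, 0.1544]
eef_rot: [0.462, -0.457, -0.537, 0.538]
wrist_force: [0.1, 1.2, 0.2]
opening: 0.004
```

apply_moves(plan="0 -0.6 0 0 0 0 0; 0 -0.6 0 0 0 0 0; 0 -0.4 0.1 0 0 0 0; 0 0 0 0 0 0 0; 0 0 0 0 0 0 0")

```text
time_s: 13.2
eef_pos: [0.5447, -0.1228, 0.2361]
eef_rot: [-0.459, 0.459, 0.538, -0.537]
wrist_force: [-0.1, -0.3, -1.3]
opening: -0.001
```

```bash
python3 tilt.py e1; python3 - <<'E'
from bench import ctrl
import cv2
cv2.imwrite("pics/e2.png",ctrl.camera("scene")[:,:,::-1])
E
```

```text
t 13.25 pos [ 0.5443 -0.1227  0.2351] F [0.36 0.26 0.02]
yel [(np.float64(300.9), np.float64(254.68), 133, [296, 243, 9, 25])] tilt [array([-0.0003,  0.0225])]
```

View pics/e2.png

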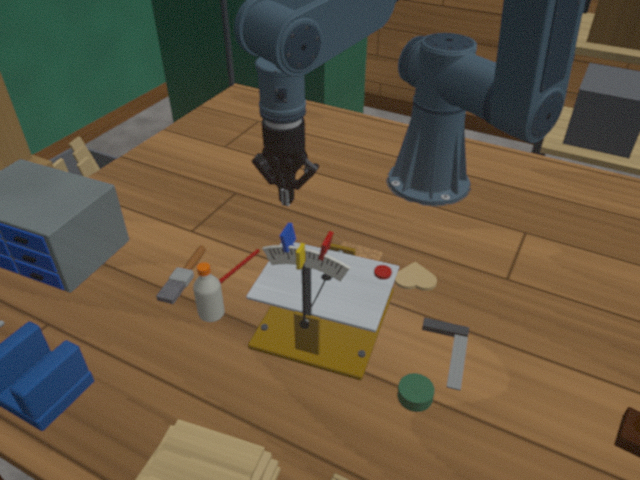

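```bash
python3 -c "
from bench import ctrl
print(ctrl.hand_in())"
```

```text
the job is handed in; nothing more can be done
None
```

I pressed the red pad, then the blue pad, with the closed fingertips. I held the needle at each tab for over a second and let the table come back level each time. The job is handed in at about 13 s; hand-in gives no verdict.

| Pad | Needle while held | Tab position (two image fits) | Hold | Needle after release |
|---|---|---|---|---|
| Red | about 0.165–0.170 rad | 0.169 and 0.175 rad | about 1.5 s | 0.004 rad at once, 0.000 rad a second later |
| Blue | about −0.200 to −0.202 rad | −0.208 and −0.202 rad | about 1.7 s | 0.000 rad |

- **Alignment margin:** the two fits of each tab differ by about 1 mm at the needle tip. The readings stay within about 1.8 mm of either fit, less than the tab's 4 mm half width, and I saw no overrun of either tab.
- **Weaker checks:** at the red hold, the lower part of the yellow tip was in shadow and fitted about 2.3 px off, so I relied on the overlay, the pad depth and the pressing force, which agreed. At the blue pad the arm blocked the side camera, so that alignment rests on the scene camera alone.
- **End state:** the last picture shows the table level, the gripper well clear, and the loose things in view where they were. The sanding block is mostly hidden behind the table in that view. The highest wrist force I read was about 9 N.

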